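Shut and arm the UV curing box

ROBOT

A 6-joint arm with a two-finger parallel gripper is mounted at the origin on the work surface. World frame = base frame: x ahead of the robot, y to its left, z up, the work surface at z = 0. Lengths are in mm, angles in rad, forces in N, time in s.
With the tool pointing down it reaches from about 375 to 750 mm from the base axis. Payload 9 kg.
Tool frame: the origin (TCP) lies between the finger pads; the fingertips stand 14 mm ahead of it and the grasp point (between the pads) lies 5 mm behind it; z points along the fingers, x is the direction in which the jaws open and shut, and the axes are right-handed (so a half turn about z gives the same grasp; the last joint's range is limited). The gripper opens to 85 mm and grips with 20 to 120 N. Pads are 22 mm wide; open, the fingers measure 114 mm over their backs; the gripper's body (76 mm by 85 mm) begins 54 mm behind the grasp point. The pads swing forward as they close: fully open they stand 13 mm farther back than shut.
Start: joints at [0.952, 0.104, 0.097, 1.564, 0, 1.353], TCP at [234.1, 552.478, 245.331] pointing down, gripper open.
Joint ranges: [-2.99, 2.99], [-0.84, 1.86], [-1.1, 1.16], [-1.84, 2.11], [-1.51, 1.56], [-3.14, 3.14]. Speed limits (rad/s): [2.22, 2.22, 2.57, 3.14, 3.14, 3.14].

INTERFACE

Orientations are given as [roll, pitch, yaw] about the fixed x, y, z axes, in that order (R = Rz(yaw) Ry(pitch) Rx(roll)).
In Python, from bench import robot gives the robot as it stands.
- The arm moves only by the tool apply_moves, never from a script. Its argument "commands" is a list of rows, each an object of numbers: "jaw": the closure, from 0 (fully open) to 1 (shut); "tx", "ty", "tz": the shift along the tool's x, y, z as a fraction of full scale; "turn": the turn about the tool's z as a fraction of full scale. A call has 1 to 12 rows; each row shifts and turns the commanded pose from where the row before left it, along the tool's axes as they then stand; what a row does not reach is not made up. Full scale, the value 1, is 0.03 m for a shift and 0.08 rad for a turn. A row lasts 1/10 s, in which the tool goes at most 50 mm and 8.59 degrees, less where a joint would pass 70% of its speed; a pose out of reach is approached as far as the arm can. A call with a number of a shift or a turn outside -1 to 1 is refused whole. A call with a gripper value outside its range is refused whole. The fingers move at their own pace and stop on an object; "force" is the grip in N (left out, the last holds). Time passes only in rows, so rows that do not move let the fingers close. It gives the time, the measured TCP pose, the force and the opening at its end, in the units of the state.
- robot.read_state(): the state, without advancing time (a new reading comes with each control period).
- robot.read_camera(name): name is "side" or "top" or "wrist"; returns (picture, depth): 400x640x3 uint8, red, green, blue; 400x640 float32, mm along the optical axis (not along the pixel's ray), 0 where there is no reading.
- robot.camera_model(name): a dict with "K" (3x3 intrinsics, pixels), "k1" (the pictures are not rectified: a ray, as slopes to the right and down, at radius r is drawn at 1 + k1 r^2 times it, then the intrinsics apply), "world_from_camera" (4x4, takes a point from camera to world coordinates). Camera axes: x right, y down, z forward; pixel columns grow to the right and rows downward; lengths in mm; the calibration is good to about 2 mm. A picture is of the moment at which its call begins: read the wrist's pose just before it. camera_model takes no time and is no camera call; for the wrist camera it gives the pose at the moment of the call.
- robot.close_job(): hands the job in, once; it reports no verdict.
Trained networks look in the newest picture that a camera, given by its name, has taken for a name from the list of things; names that differ only in an ending like _2 or _b are one class to them, and where a whole thing is asked for, a point or a joint stands for the part that bears it (a point fixed in the world has none). Each returns a list of dicts, best first, with "score" (0 to 1); they miss things now and then, are a little off and sometimes report something else, mostly with a low value. They report only what shows in the picture. A call takes as long as a camera call. They do not tell look-alikes from the thing itself.
- robot.silhouettes(camera, name): "region" (400x640 bool, what is visible of it).
- robot.mark_of(camera, name): "position" ([x, y, z] in mm, in world coordinates, good to about 4 mm: a listed point, or the origin of a listed thing).
The state is a dict: "clock": time; "q": joint angles; "qd": joint speeds; "joint_torque": joint torques, N m; "tool_pos": TCP position; "ee_rot": TCP orientation; "wrist_force": force on the tool from outside, world axes, zero at the start; "moment": the same for the moment, N m; "opening": opening from 0.0 (shut) to 1.0 (fully open).
Only numpy, scipy, OpenCV 4.12 (cv2) and the standard library are available. Lean on these libraries where they do the work, as an engineer would, in place of code of your own. Each camera call takes 0.05 s, during which the arm holds its last target. There are 200 camera calls.

TASK

Start the UV curing box on the glazier's bench: first press its lid down until it clicks fully shut past the catch. Then take the yellow key from the wooden stand, push it fully home in the brass key switch on the sloping console, turn it clockwise as far as it goes (white mark from the red dot to the green dot), and leave it in the switch. Leave the blue key and the other things on the bench where they are.

Things in the scene. Friction and masses are not known exactly. Their poses are not given: they have to be found in the camera images.
- uv_box: UV curing box, fixed. Origin: centre of the chamber's underside; x away from its front, y to the left seen from its front, z up. Grey open chamber 200 (x) x 240 (y) x 100 mm high. On its right side (y -255 to -125 mm, x -58 to +58 mm) stands a blue console whose grey face slopes down to the right (-y) at 30 degrees: 125 mm high next to the chamber, 50 mm at its outer edge.
- lid (a joint): white lid with amber window, 240 mm wide (y), hinged on the chamber's far (+x) rim; radians, 0 fully shut, grows as it opens, at most 1.1. Stiff hinge: it stays where left. It reaches 205 mm from the hinge, plus a black lip, 100 mm wide, out to 227 mm. A sprung roller catch at the front resists (about 10 N at the lip) over the last 12 mm, then holds the lid shut.
- lid_hinge (a point): point on the lid's hinge axis, halfway along it, 100 mm above the box's underside; the axis is the box's y axis. It turns with the lid.
- lid_press (a point): point on the lid's top face near its front edge, halfway along, where to press it: 190 mm from the hinge axis towards the front and 11 mm above the hinge line when shut. x axis points from the front edge to the hinge, z out of the top face; it turns with the lid.
- key_switch (a joint): the brass barrel of the key switch; radians, 0 = off (white mark at the red dot), 1.22 = on (green dot), where it stops; grows clockwise as seen looking at the console's face; stays where it is left.
- switch_mouth (a point): centre of the key slot, on the top face of the brass barrel (54 mm diameter, 12 mm proud of the middle of the console's face). z points out of the slot, 30 degrees from vertical, leaning to the box's right (-y); x is the slot's long direction (up the slope when off); turns with the barrel. Slot 17.5 x 9.5 mm, 45 mm deep.
- yellow_key: yellow key, 98 mm long, about 80 g, loose, upright in the stand. Origin: tip of its steel blade; z from tip to bow, x along the blade's width. Blade 16 (x) x 8 (y) mm, z 0 to 40 mm, tapered to 11.5 x 3.5 mm over the first 6 mm. Round shoulder 28 mm wide, z 40 to 48 mm. Flat bow 46 (x) x 12 (y) mm, z 48 to 98 mm: grip it across the 12 mm. Works either way round.
- yellow_key_seat (a point): centre of the underside of the yellow key's shoulder, 40 mm above its tip: fully home it meets the switch mouth. Same axes as the key.
- blue_key: a like key with a blue bow, in the other hole of the stand: not to be disturbed.
- key_stand: wooden block 180 (x) x 70 (y) x 60 mm high, fixed, origin at the centre of its underside; two slots, 20 x 12 mm and 50 mm deep, at x = -45 and +45 mm. The keys' shoulders rest on its top, blades down.
- flux_bottle: pale yellow bottle with a red cap, 60 mm diameter, 150 mm high, loose; origin under its centre
- tape_measure: black tape measure with a yellow disc, 75 x 40 x 60 mm high, loose; origin under its centre
- hammer: hammer lying flat, loose
- bench_brush: bench brush with a wooden back, 170 x 50 x 55 mm, loose; origin under its centre
- pin_box: small clear box of steel pins, 70 x 60 x 35 mm, loose; origin under its centre
There are look-alikes about, which are no part of the job. What is shaped like the yellow_key but orange or turquoise is not meant.

How it is judged (in metres and radians):
On the way, in this order (a step that is already met when the one before it is completed fails the run):
1. the lid is pressed fully shut (value of joint lid below 0.02 rad), for 0.2 s.
2. the yellow key is fully home in the switch, still off, the lid still shut (distance between yellow_key_seat and switch_mouth below 0.005 m and angle between the z axis of yellow_key and the z axis of switch_mouth, either way round below 0.08 rad and value of joint lid below 0.02 rad and value of joint key_switch below 0.3 rad), for 0.1 s.
3. the key has turned the switch on (distance between yellow_key_seat and switch_mouth below 0.005 m and angle between the z axis of yellow_key and the z axis of switch_mouth, either way round below 0.08 rad and value of joint key_switch above 1.05 rad), for 0.2 s.
At the end, for the whole second after the job is handed in: The lid is shut (joint below 0.02 rad), the switch is turned on (joint above 1.05 rad of 1.22), and the yellow key rests in it fully home: its shoulder within 5 mm of the switch mouth and in line with it within 0.08 rad, at rest (all of step 3 and value of joint lid below 0.02 rad and linear speed of yellow_key below 0.01 m/s); the robot touches nothing.
It fails at once if the blue key is disturbed (moved more than 25 mm) (distance of blue_key from where it was at the start of the episode above 0.025 m).
It fails at once if another loose thing on the bench is disturbed (moved more than 25 mm) (distance of any of flux_bottle, tape_measure, hammer, bench_brush, pin_box from where it was at the start of the episode above 0.025 m).
It also fails if it takes over 64 s, if anything falls off the work surface, if the arm or the gripper's body presses on something with over 40 N, if the wrist force passes 120 N, or if a joint passes its speed limit or range.

## Working session

There is one attempt and no reset: what is moved stays moved. The work goes in short steps, Python scripts to look and compute and a tool call to move; the robot and the scene stay as the last step left them, time stands still between calls to the robot, and variables do not carry over. Pictures are saved under pics/ and viewed, about 8 in all and at most 12, crops included, and the job is handed in when it is done.

Besides the shell and the picture viewer there is one more tool, called after "Call:" by a JSON object that holds its "name" and its "arguments", one argument or row to a line. apply_moves: Moves the arm, as the interface text tells. Its arguments: {"type":"object","properties":{"commands":{"type":"array","items":{"type":"object","properties":{"jaw":{"type":"number"},"tx":{"type":"number","minimum":-1,"maximum":1},"ty":{"type":"number","minimum":-1,"maximum":1},"tz":{"type":"number","minimum":-1,"maximum":1},"turn":{"type":"number","minimum":-1,"maximum":1}}}},"force":{"type":"number"}},"required":["commands"]}

```bash
mkdir -p pics; ls
cat > h.py <<'E'
import numpy as np, cv2
from bench import robot
from scipy.spatial.transform import Rotation as R
def save(n,img,crop=None,s=1):
    if crop: img=img[crop[1]:crop[3],crop[0]:crop[2]]
    img=cv2.resize(img,None,fx=s,fy=s,interpolation=cv2.INTER_CUBIC)
    cv2.imwrite('pics/'+n+'.png',img[:,:,::-1])
def pts(cam,dep,mask=None):
    m=robot.camera_model(cam) if isinstance(cam,str) else cam
    K=np.array(m['K']);T=np.array(m['world_from_camera'])
    if mask is None: mask=np.ones(dep.shape,bool)
    v,u=np.nonzero(mask&(dep>0))
    d=cv2.undistortPoints(np.stack([u,v],1).astype(float)[:,None],K,np.array([m['k1'],0,0,0,0.]))[:,0]
    z=dep[v,u].astype(float)
    P=np.c_[d*z[:,None],z]
    return P@T[:3,:3].T+T[:3,3],u,v
def st():
    s=robot.read_state(); return s
E
python3 - <<'E'
from h import *
ims=[]
for c in ['top','side','wrist']:
    im,d=robot.read_camera(c); np.savez('d_'+c,im=im,d=d)
    m=robot.camera_model(c); print(c,np.round(m['world_from_camera'],3).tolist(),m['K'][0][0],m['k1'])
    save(c+'0',im)
    for n in (['uv_box','lid_hinge','lid_press','switch_mouth','yellow_key','yellow_key_seat','blue_key','key_stand'] ):
        print(n,[(round(r['score'],2),np.round(r['position']).tolist()) for r in robot.mark_of(c,n)])
print(robot.read_state())
E
```

```text
pics
top [[-0.022, -0.986, 0.165, 318.979], [-1.0, 0.021, -0.011, -1.568], [0.008, -0.165, -0.986, 1374.963], [0.0, 0.0, 0.0, 1.0]] 408.21096450800366 -0.03394632093653807
uv_box [(0.66, [586.0, 159.0, 0.0])]
lid_hinge []
lid_press [(0.58, [547.0, 152.0, 226.0]), (0.19, [703.0, -288.0, -4.0])]
switch_mouth [(0.56, [616.0, -35.0, 99.0])]
yellow_key [(0.59, [444.0, -465.0, -2.0]), (0.47, [433.0, -344.0, 22.0]), (0.44, [548.0, -466.0, -2.0]), (0.43, [327.0, -324.0, -1.0])]
yellow_key_seat [(0.59, [440.0, -468.0, 42.0]), (0.44, [550.0, -467.0, 36.0]), (0.43, [318.0, -325.0, 35.0]), (0.41, [432.0, -345.0, 64.0])]
blue_key [(0.67, [521.0, -361.0, 18.0]), (0.48, [475.0, -353.0, -1.0]), (0.31, [705.0, -287.0, -1.0])]
key_stand [(0.89, [476.0, -357.0, 1.0]), (0.67, [522.0, -361.0, 16.0])]
side [[0.884, -0.246, 0.397, -89.92], [-0.467, -0.487, 0.738, -1234.953], [0.012, -0.838, -0.546, 988.517], [0.0, 0.0, 0.0, 1.0]] 497.0336341684658 -0.09334967973667749
uv_box []
lid_hinge [(0.76, [684.0, 171.0, 94.0])]
lid_press []
switch_mouth [(0.5, [614.0, -32.0, 98.0]), (0.4, [474.0, -354.0, 1.0])]
yell
[... 629 characters left out ...]
blue_key []
key_stand []
{'clock': 1.35, 'q': array([9.52339408e-01, 1.04112617e-01, 9.72770918e-02, 1.56391811e+00,
       6.51383011e-06, 1.35306384e+00]), 'qd': array([-9.04586006e-05,  1.89522045e-03,  1.35542778e-03,  4.83733246e-04,
       -7.72620226e-04,  4.83924307e-04]), 'joint_torque': array([ 1.92555322e-03, -5.56756783e+01,  5.03763199e+01,  7.24281072e-04,
       -2.27685341e-04,  1.88843552e-05]), 'tool_pos': array([234.06629548, 552.4747535 , 245.31067515]), 'ee_rot': array([ 3.14158979e+00, -4.30912578e-05,  1.17007189e+00]), 'wrist_force': array([-0.39434818,  0.14992372,  0.47375107]), 'moment': array([-0.0027374 , -0.01208637, -0.01449944]), 'opening': 1.0011827454834243}
```

```bash
python3 -c "
import cv2
a=cv2.imread('pics/top0.png');b=cv2.imread('pics/side0.png')
print(a.shape)"
```

```text
(400, 640, 3)
```

View pics/top0.png

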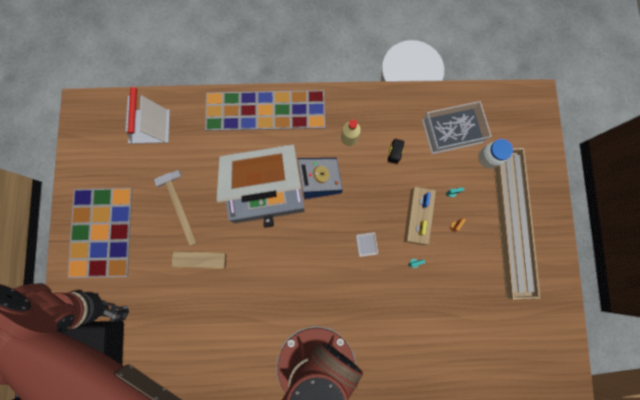

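View pics/side0.png

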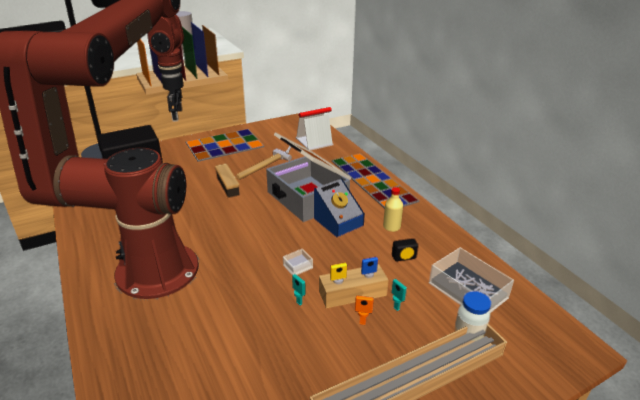

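The top view shows the yellow key in the near hole of the stand (424,227) and the blue key in the far hole (427,200). The look-alikes lie off the stand: orange (458,224) and turquoise (455,191) and (417,263). The box is at about (262,185) with its lid open, and the brass switch is at (321,175). I'll close the lid first.

```bash
cat >> h.py <<'E'
def plan(target,yaw=None):
    s=robot.read_state();p=s['tool_pos'];e=s['ee_rot'];Rt=R.from_euler('xyz',e).as_matrix()
    d=Rt.T@(np.array(target)-p)
    n=max(1,int(np.ceil(np.abs(d).max()/30)))
    print('t',round(s['clock'],2),'pos',np.round(p,1),'rpy',np.round(e,3),'F',np.round(s['wrist_force'],1),'op',round(s['opening'],3))
    print('tool d mm',np.round(d,1),'full-scale total',np.round(d/30,3),'rows',n,'each',np.round(d/30/n,3))
    if yaw is not None:
        a=-(yaw-e[2]);a=(a+np.pi)%(2*np.pi)-np.pi;print('turn total units',round(a/.08,2))
E
python3 - <<'E'
from h import *
z=np.load('d_top.npz');m=robot.camera_model('top')
robot.read_camera('top')
r=robot.silhouettes('top','lid_press')[0]; print(r['score'],r['region'].sum())
P,u,v=pts(m,z['d'],cv2.erode(r['region'].astype('u1'),np.ones((3,3))).astype(bool))
for _ in range(3):
    c=P.mean(0);w=np.linalg.svd(P-c,full_matrices=False)[2][2];w*=np.sign(w[2]);res=(P-c)@w;print(len(P),c.round(1),w.round(3),res.std());P=P[abs(res)<4]
print('tilt',np.arccos(w[2]),'yaw of box x',np.arctan2(-w[1],-w[0]))
# console face
P,u,v=pts(m,z['d']);k=(P[:,0]>570)&(P[:,0]<670)&(P[:,1]<25)&(P[:,1]>-100)&(P[:,2]>30)&(P[:,2]<140)
Q=P[k];print(len(Q),np.round([Q.min(0),Q.max(0)],0))
plan([300,450,330]); plan([547,152,290])
E
```

```text
0.56 3614
3324 [596.9 162.2 178.9] [0.609 0.088 0.788] 2.0458148489424093
3188 [596.5 161.7 179.3] [0.61  0.088 0.788] 1.8511651786248922
3181 [596.4 161.5 179.3] [0.61  0.088 0.788] 1.8434382365285438
tilt 0.6635922998130083 yaw of box x -2.9980063337610083
1020 [[570. -98.  42.]
 [670.  25. 129.]]
t 1.45 pos [234.1 552.5 245.3] rpy [ 3.142 -0.     1.17 ] F [ 1.2 -0.2 -0.5] op 1.001
tool d mm [-68.6 100.7 -84.7] full-scale total [-2.288  3.355 -2.822] rows 4 each [-0.572  0.839 -0.706]
t 1.45 pos [234.1 552.5 245.3] rpy [ 3.142 -0.     1.17 ] F [ 1.2 -0.2 -0.5] op 1.001
tool d mm [-246.7  444.3  -44.7] full-scale total [-8.222 14.812 -1.489] rows 15 each [-0.548  0.987 -0.099]
```

Call:
{"name": "apply_moves", "arguments": {
  "commands": [
    {"tz":-0.75,"jaw":1},
    {"tz":-0.75,"tx":-0.5,"ty":0.9,"jaw":1},
    {"tx":-0.7,"ty":1,"jaw":1},
    {"tx":-0.7,"ty":1,"jaw":1},
    {"tx":-0.7,"ty":1,"jaw":1},
    {"tx":-0.7,"ty":1,"jaw":1},
    {"tx":-0.7,"ty":1,"jaw":1},
    {"tx":-0.7,"ty":1,"jaw":1},
    {"tx":-0.7,"ty":1,"jaw":1},
    {"tx":-0.7,"ty":1,"jaw":1},
    {"tx":-0.7,"ty":1,"jaw":1},
    {"tx":-0.7,"ty":1,"jaw":1}
  ]
}}

```text
invalid input
```

Call:
{"name": "apply_moves", "arguments": {
  "commands": [
    {"tx":-0.4,"ty":1},
    {"tx":-0.4,"ty":1},
    {"tx":0,"ty":1},
    {"ty":0.9}
  ]
}}

```text
invalid input
```

Run:
```python
from h import *
plan([547,152,250])
h=np.array([684,171]);x=np.array([np.cos(.143),np.sin(.143)])
for th in [.66,.55,.44,.33,.22,.11,0]:
    print(th,(h-x*(190*np.cos(th)-11*np.sin(th))).round(),round(100+190*np.sin(th)+11*np.cos(th)+14))
```

```text
t 1.45 pos [234.1 552.5 245.3] rpy [ 3.142 -0.     1.17 ] F [ 1.2 -0.2 -0.5] op 1.001
tool d mm [-246.7  444.3   -4.7] full-scale total [-8.222 14.812 -0.156] rows 15 each [-0.548  0.987 -0.01 ]
0.66 [542. 151.] 239
0.55 [529. 149.] 223
0.44 [518. 147.] 205
0.33 [510. 146.] 186
0.22 [503. 145.] 166
0.11 [498. 144.] 146
0 [496. 144.] 125
```

Call:
{"name": "apply_moves", "arguments": {
  "commands": [
    {"tx":0,"ty":0,"tz":-0.75,"turn":0,"jaw":1}
  ]
}}

```text
clock: 1.55
tool_pos: [233.4, 551.4, 265.0]
ee_rot: [-3.141, 0.005, 1.17]
wrist_force: [0.6, -0.0, 0.1]
opening: 0.858
```

All the keys are needed in each row.

Call:
{"name": "apply_moves", "arguments": {
  "commands": [
    {"tx":-0.5,"ty":0.9,"tz":-0.75,"turn":0,"jaw":1},
    {"tx":-0.6,"ty":1,"tz":0,"turn":0,"jaw":1},
    {"tx":-0.6,"ty":1,"tz":0,"turn":0,"jaw":1},
    {"tx":-0.6,"ty":1,"tz":0,"turn":0,"jaw":1},
    {"tx":-0.6,"ty":1,"tz":0,"turn":0,"jaw":1},
    {"tx":-0.6,"ty":1,"tz":0,"turn":0,"jaw":1},
    {"tx":-0.6,"ty":1,"tz":0,"turn":0,"jaw":1},
    {"tx":-0.6,"ty":1,"tz":0,"turn":0,"jaw":1},
    {"tx":-0.6,"ty":1,"tz":0,"turn":0,"jaw":1},
    {"tx":-0.6,"ty":1,"tz":0,"turn":0,"jaw":1},
    {"tx":-0.6,"ty":1,"tz":0,"turn":0,"jaw":1},
    {"tx":-0.6,"ty":1,"tz":0,"turn":0,"jaw":1}
  ]
}}

```text
clock: 2.75
tool_pos: [480.4, 215.8, 290.5]
ee_rot: [3.141, -0.0, 1.17]
wrist_force: [0.4, -0.3, 0.6]
opening: -0.004
```

Call:
{"name": "apply_moves", "arguments": {
  "commands": [
    {"tx":-0.5,"ty":1,"tz":0,"turn":0,"jaw":1},
    {"tx":-0.4,"ty":1,"tz":0,"turn":0,"jaw":1},
    {"tx":-0.2,"ty":0.9,"tz":0,"turn":0,"jaw":1},
    {"tx":0,"ty":0,"tz":0,"turn":0,"jaw":1}
  ]
}}

```text
clock: 3.15
tool_pos: [548.8, 150.5, 289.5]
ee_rot: [-3.142, 0.001, 1.167]
wrist_force: [-0.2, 1.1, -0.4]
opening: 0.004
```

Run:
```python
from h import *
plan([540,151,255])
```

```text
t 3.15 pos [548.8 150.5 289.5] rpy [-3.142e+00  1.000e-03  1.167e+00] F [-0.2  1.1 -0.4] op 0.004
tool d mm [-2.9 -8.3 34.5] full-scale total [-0.098 -0.277  1.15 ] rows 2 each [-0.049 -0.138  0.575]
```

Call:
{"name": "apply_moves", "arguments": {
  "commands": [
    {"tx":-0.04,"ty":-0.11,"tz":0.7,"turn":0,"jaw":1},
    {"tx":-0.04,"ty":-0.11,"tz":0.7,"turn":0,"jaw":1},
    {"tx":-0.12,"ty":-0.19,"tz":0.28,"turn":0,"jaw":1},
    {"tx":-0.12,"ty":-0.19,"tz":0.28,"turn":0,"jaw":1},
    {"tx":-0.1,"ty":-0.16,"tz":0.32,"turn":0,"jaw":1},
    {"tx":-0.1,"ty":-0.16,"tz":0.32,"turn":0,"jaw":1}
  ]
}}

```text
clock: 3.75
tool_pos: [514.9, 149.7, 212.4]
ee_rot: [3.141, -0.001, 1.17]
wrist_force: [-0.2, 0.7, 0.6]
opening: -0.002
```

Call:
{"name": "apply_moves", "arguments": {
  "commands": [
    {"tx":-0.07,"ty":-0.12,"tz":0.33,"turn":0,"jaw":1},
    {"tx":-0.07,"ty":-0.12,"tz":0.33,"turn":0,"jaw":1},
    {"tx":-0.07,"ty":-0.12,"tz":0.33,"turn":0,"jaw":1},
    {"tx":-0.07,"ty":-0.12,"tz":0.33,"turn":0,"jaw":1}
  ]
}}

```text
clock: 4.15
tool_pos: [498.7, 147.1, 171.9]
ee_rot: [3.141, -0.0, 1.17]
wrist_force: [1.1, 0.3, 1.3]
opening: -0.001
```

Call:
{"name": "apply_moves", "arguments": {
  "commands": [
    {"tx":-0.05,"ty":-0.07,"tz":0.33,"turn":0,"jaw":1},
    {"tx":-0.05,"ty":-0.07,"tz":0.33,"turn":0,"jaw":1},
    {"tx":0,"ty":0,"tz":0,"turn":0,"jaw":1}
  ]
}}

```text
clock: 4.45
tool_pos: [492.8, 145.8, 151.1]
ee_rot: [-3.139, 0.001, 1.17]
wrist_force: [0.8, -0.3, 0.2]
opening: -0.001
```

Call:
{"name": "apply_moves", "arguments": {
  "commands": [
    {"tx":0,"ty":0,"tz":0.33,"turn":0,"jaw":1},
    {"tx":0,"ty":0,"tz":0.2,"turn":0,"jaw":1},
    {"tx":0,"ty":0,"tz":0,"turn":0,"jaw":1}
  ]
}}

```text
clock: 4.75
tool_pos: [493.5, 145.8, 136.1]
ee_rot: [-3.141, 0.0, 1.17]
wrist_force: [-0.4, -0.2, -0.3]
opening: 0.0
```

Run:
```python
from h import *
im,d=robot.read_camera('side'); save('s1',im,(230,120,430,270),3)
plan([496,144,125])
```

```text
t 4.8 pos [493.7 145.9 136.5] rpy [-3.141  0.     1.17 ] F [-0.9  0.5  0.4] op 0.003
tool d mm [-0.8  2.8 11.5] full-scale total [-0.028  0.095  0.382] rows 1 each [-0.028  0.095  0.382]
```

View pics/s1.png

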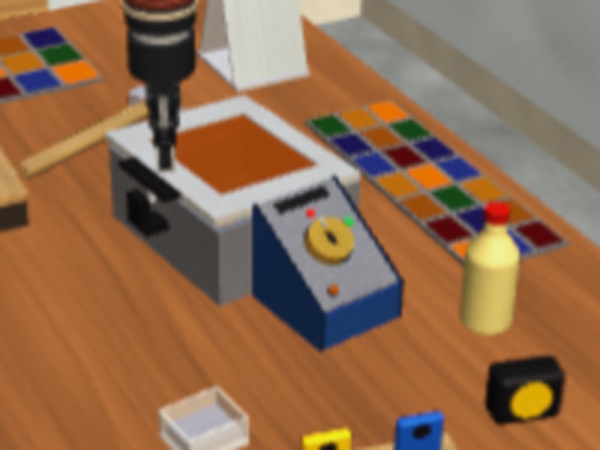

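The fingers, at crop (165,165), have pushed the lid nearly shut. I'll press on past the catch.

Call:
{"name": "apply_moves", "arguments": {
  "commands": [
    {"tx":0,"ty":0.05,"tz":0.2,"turn":0,"jaw":1},
    {"tx":0,"ty":0.05,"tz":0.15,"turn":0,"jaw":1},
    {"tx":0,"ty":0,"tz":0.1,"turn":0,"jaw":1},
    {"tx":0,"ty":0,"tz":0,"turn":0,"jaw":1}
  ]
}}

```text
clock: 5.2
tool_pos: [496.9, 144.7, 124.9]
ee_rot: [3.141, -0.0, 1.17]
wrist_force: [-6.1, -0.2, 14.4]
opening: 0.005
```

Call:
{"name": "apply_moves", "arguments": {
  "commands": [
    {"tx":0,"ty":0,"tz":0.1,"turn":0,"jaw":1},
    {"tx":0,"ty":0,"tz":0,"turn":0,"jaw":1}
  ]
}}

```text
clock: 5.4
tool_pos: [497.0, 144.7, 124.6]
ee_rot: [3.139, -0.001, 1.17]
wrist_force: [-17.6, -1.3, 37.6]
opening: 0.001
```

Call:
{"name": "apply_moves", "arguments": {
  "commands": [
    {"tx":0,"ty":0,"tz":0,"turn":0,"jaw":1},
    {"tx":0,"ty":0,"tz":-0.5,"turn":0,"jaw":1},
    {"tx":0,"ty":0,"tz":-1,"turn":0,"jaw":1},
    {"tx":0,"ty":0,"tz":-1,"turn":0,"jaw":1},
    {"tx":-0.5,"ty":0.1,"tz":-0.5,"turn":0,"jaw":1},
    {"tx":-1,"ty":0.27,"tz":0,"turn":0,"jaw":1},
    {"tx":-1,"ty":0.27,"tz":0,"turn":0,"jaw":1},
    {"tx":-1,"ty":0.27,"tz":0,"turn":0,"jaw":1},
    {"tx":-1,"ty":0.27,"tz":0,"turn":0,"jaw":1},
    {"tx":-1,"ty":0.27,"tz":0,"turn":0,"jaw":1},
    {"tx":-1,"ty":0.27,"tz":0,"turn":0,"jaw":1},
    {"tx":-1,"ty":0.27,"tz":0,"turn":0,"jaw":1}
  ]
}}

```text
clock: 6.6
tool_pos: [463.6, -87.1, 210.3]
ee_rot: [3.141, -0.0, 1.17]
wrist_force: [1.0, -0.3, -0.3]
opening: -0.002
```

Call:
{"name": "apply_moves", "arguments": {
  "commands": [
    {"tx":-1,"ty":0.27,"tz":0,"turn":0,"jaw":0.3},
    {"tx":-1,"ty":0.27,"tz":0,"turn":0,"jaw":0.3},
    {"tx":-1,"ty":0.27,"tz":0,"turn":0,"jaw":0.3},
    {"tx":-1,"ty":0.27,"tz":0,"turn":0,"jaw":0.3},
    {"tx":-1,"ty":0.27,"tz":0,"turn":0,"jaw":0.3},
    {"tx":0,"ty":0,"tz":0,"turn":-1,"jaw":0.3},
    {"tx":0,"ty":0,"tz":0,"turn":-1,"jaw":0.3},
    {"tx":0,"ty":0,"tz":0,"turn":-1,"jaw":0.3},
    {"tx":0,"ty":0,"tz":0,"turn":0,"jaw":0.3}
  ]
}}

```text
clock: 7.5
tool_pos: [442.5, -239.9, 210.1]
ee_rot: [-3.141, -0.0, 1.411]
wrist_force: [-0.1, -0.4, -0.1]
opening: 0.703
```

Run:
```python
from h import *
for c in ['top','side','wrist']:
    im,d=robot.read_camera(c); m=robot.camera_model(c); np.savez('e_'+c,im=im,d=d)
    if c=='wrist': save('w1',im)
    if c=='side': save('s2',im,(230,120,430,320),3)
    print(c)
    for n in ['yellow_key_seat','blue_key','key_stand','lid_press','lid_hinge','switch_mouth']:
        print(n,[(round(r['score'],2),np.round(r['position']).tolist()) for r in robot.mark_of(c,n)])
    # yellow pixels
    hsv=cv2.cvtColor(im,cv2.COLOR_RGB2HSV)
    for nm,lo,hi in (('y',20,34),('b',105,125)):
        mk=(hsv[...,0]>=lo)&(hsv[...,0]<=hi)&(hsv[...,1]>150)&(hsv[...,2]>60)
        P,u,v=pts(m,d,mk);k=(P[:,0]>380)&(P[:,0]<570)&(abs(P[:,1]+352)<40)&(P[:,2]>70)
        if k.sum()>5:
            Q=P[k]
            T=Q[Q[:,2]>108];T=T[:,:2]
            c0=T.mean(0) if len(T) else 0; print(nm,k.sum(),Q.min(0).round(),Q.max(0).round(),'top',len(T),np.round(c0,1))
            if len(T)>8:
                r=cv2.minAreaRect(T.astype(np.float32));print(r)
plan([430,-345,200],1.4)
```

```text
top
yellow_key_seat []
blue_key []
key_stand []
lid_press [(0.86, [497.0, 149.0, 110.0])]
lid_hinge [(0.94, [684.0, 176.0, 102.0])]
switch_mouth [(0.73, [613.0, -38.0, 97.0])]
side
yellow_key_seat [(0.73, [432.0, -346.0, 61.0]), (0.7, [551.0, -462.0, 41.0]), (0.69, [326.0, -323.0, 41.0]), (0.56, [438.0, -465.0, 42.0])]
blue_key [(0.82, [522.0, -365.0, 16.0])]
key_stand [(0.57, [473.0, -353.0, 1.0])]
lid_press [(0.96, [502.0, 150.0, 111.0]), (0.41, [762.0, -136.0, -1.0])]
lid_hinge []
switch_mouth [(0.64, [614.0, -34.0, 98.0]), (0.21, [704.0, -291.0, 2.0])]
y 233 [ 408. -359.   71.] [ 454. -341.  123.] top 82 [ 430.6 -350.4]
((432.1138916015625, -348.0074768066406), (14.863967895507812, 43.792076110839844), 74.39361572265625)
b 188 [ 495. -375.   71.] [ 540. -360.  122.] top 61 [ 517.5 -367.6]
((518.557373046875, -366.60272216796875), (9.52929401397705, 41.97747802734375), 77.40331268310547)
wrist
yellow_key_seat [(0.89, [318.0, -323.0, 36.0]), (0.88, [548.0, -463.0, 40.0]), (0.86, [430.0, -344.0, 62.0]), (0.75, [441.0, -463.0, 44.0])]
blue_key [(0.84, [525.0, -365.0, 20.0]), (0.54, [614.0, -36.0, 97.0])]
key_stand [(0.61, [475.0, -351.0, 1.0]), (0.61, [614.0, -34.0, 98.0])]
lid_press []
lid_hinge []
switch_mouth [(0.85, [615.0, -34.0, 99.0])]
y 1984 [ 409. -354.   74.] [ 454. -336.  121.] top 1141 [ 430.5 -343.5]
((431.7995300292969, -344.84735107421875), (11.506509780883789, 44.728111267089844), 78.47840881347656)
b 751 [ 497. -365.   74.] [ 517. -353.  121.] top 311 [ 503.7 -358. ]
((506.0972900390625, -358.6460876464844), (10.602544784545898, 16.970001220703125), 73.06788635253906)
t 8.55 pos [ 442.6 -239.6  210.5] rpy [ 3.142 -0.     1.41 ] F [ 0.2 -0.   0.2] op 0.699
tool d mm [-106.     4.5   10.5] full-scale total [-3.534  0.149  0.349] rows 4 each [-0.883  0.037  0.087]
turn total units 0.12
```

View pics/w1.png

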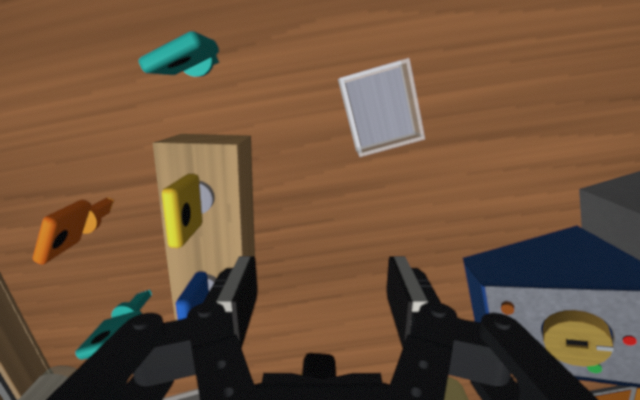

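View pics/s2.png

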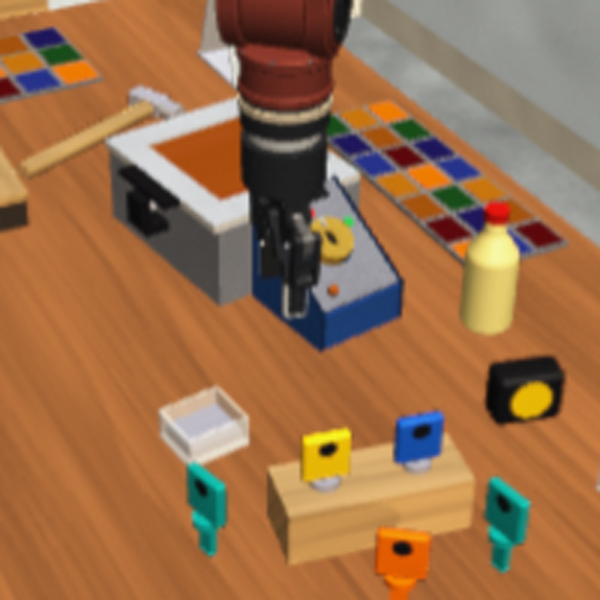

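Wrist view: the yellow key is in the stand at (182,212), with the blue key behind it at (193,293). Orange (60,232) and turquoise (180,55) and (112,325) stand off the stand. The side crop confirms it: yellow bow at (326,455), lid shut flat. I'll move over the yellow key.

Call:
{"name": "apply_moves", "arguments": {
  "commands": [
    {"tx":0,"ty":0,"tz":0,"turn":0.4,"jaw":0.3},
    {"tx":-0.9,"ty":0.05,"tz":0,"turn":0,"jaw":0.3},
    {"tx":-0.9,"ty":0.05,"tz":0,"turn":0,"jaw":0.3},
    {"tx":-0.9,"ty":0.05,"tz":0,"turn":0,"jaw":0.3},
    {"tx":-0.8,"ty":0.05,"tz":0.3,"turn":0,"jaw":0.3},
    {"tx":0,"ty":0,"tz":0,"turn":0,"jaw":0.3}
  ]
}}

```text
clock: 9.15
tool_pos: [427.4, -345.8, 200.1]
ee_rot: [-3.14, -0.001, 1.375]
wrist_force: [0.4, 0.9, 0.4]
opening: 0.703
```

Run:
```python
from h import *
im,d=robot.read_camera('wrist');m=robot.camera_model('wrist'); save('w2',im)
hsv=cv2.cvtColor(im,cv2.COLOR_RGB2HSV)
mk=(hsv[...,0]>=20)&(hsv[...,0]<=34)&(hsv[...,1]>150)&(hsv[...,2]>60)
P,u,v=pts(m,d,mk);k=(P[:,0]>380)&(P[:,0]<570)&(abs(P[:,1]+352)<40)&(P[:,2]>70);Q=P[k]
print(Q.min(0),Q.max(0));T=Q[Q[:,2]>112][:,:2];print(len(T),cv2.minAreaRect(T.astype(np.float32)))
plan([431.5,-345.5,93],1.38)
```

```text
[ 409.36801514 -353.10368117   76.42262493] [ 454.47012137 -335.33245055  121.0415433 ]
1050 ((432.37115478515625, -344.07720947265625), (11.578917503356934, 45.322139739990234), 78.41924285888672)
t 9.2 pos [ 427.7 -344.5  200.6] rpy [-3.140e+00 -1.000e-03  1.376e+00] F [0.6 0.4 0.4] op 0.701
tool d mm [ -0.4   4.  107.6] full-scale total [-0.014  0.135  3.587] rows 4 each [-0.003  0.034  0.897]
turn total units -0.05
```

Call:
{"name": "apply_moves", "arguments": {
  "commands": [
    {"tx":0,"ty":0.14,"tz":0.9,"turn":0,"jaw":0.3},
    {"tx":0,"ty":0,"tz":0.9,"turn":0,"jaw":0.3},
    {"tx":0,"ty":0,"tz":0.9,"turn":0,"jaw":0.3},
    {"tx":0,"ty":0,"tz":0.88,"turn":0,"jaw":0.3},
    {"tx":0,"ty":0,"tz":0,"turn":0,"jaw":1},
    {"tx":0,"ty":0,"tz":0,"turn":0,"jaw":1},
    {"tx":0,"ty":0,"tz":0,"turn":0,"jaw":1},
    {"tx":0,"ty":0,"tz":0,"turn":0,"jaw":1},
    {"tx":0,"ty":0,"tz":0,"turn":0,"jaw":1},
    {"tx":0,"ty":0,"tz":0,"turn":0,"jaw":1}
  ],
  "force": 20
}}

```text
clock: 10.2
tool_pos: [433.3, -345.4, 96.1]
ee_rot: [3.139, 0.002, 1.378]
wrist_force: [-0.1, 1.6, 8.4]
opening: 0.137
```

Call:
{"name": "apply_moves", "arguments": {
  "commands": [
    {"tx":0,"ty":0,"tz":-0.3,"turn":0,"jaw":1},
    {"tx":0,"ty":0,"tz":-0.4,"turn":0,"jaw":1},
    {"tx":0,"ty":0,"tz":-0.33,"turn":0,"jaw":1},
    {"tx":0,"ty":0,"tz":0,"turn":0,"jaw":1},
    {"tx":0,"ty":0,"tz":0,"turn":0,"jaw":1}
  ]
}}

```text
clock: 10.7
tool_pos: [432.6, -344.9, 125.4]
ee_rot: [3.141, 0.0, 1.378]
wrist_force: [-0.2, 0.9, -1.5]
opening: 0.132
```

```bash
cat >> h.py <<'E'
def key(cam='side',save_as=None):
    im,d=robot.read_camera(cam);m=robot.camera_model(cam);s=robot.read_state()
    hsv=cv2.cvtColor(im,cv2.COLOR_RGB2HSV)
    mk=((hsv[...,0]>=20)&(hsv[...,0]<=34)&(hsv[...,1]>150)&(hsv[...,2]>60)).astype('u1')
    P,u,v=pts(m,d,mk>0);k=(np.linalg.norm(P-s['tool_pos'],axis=1)<75);Q=P[k];c=np.median(Q,0)
    Q=Q[np.linalg.norm(Q-c,axis=1)<45]
    print(cam,len(Q),'ctr',Q.mean(0).round(1),Q.min(0).round(),Q.max(0).round(),'tcp',s['tool_pos'].round(1),'op',s['opening'].round(3),'F',s['wrist_force'].round(1))
    if save_as: 
        u0,v0=int(u[k].mean()),int(v[k].mean());save(save_as,im,(max(0,u0-70),max(0,v0-60),u0+70,v0+70),4)
    return Q,(u[k],v[k]),im,d,m
E
python3 - <<'E'
from h import *
key('side')
E
```

```text
Traceback (most recent call last):
  File "h.py", line 33, in key
    print(cam,len(Q),'ctr',Q.mean(0).round(1),Q.min(0).round(),Q.max(0).round(),'tcp',s['tool_pos'].round(1),'op',s['opening'].round(3),'F',s['wrist_force'].round(1))
                                                                                                                  ^^^^^^^^^^^^^^^^^^
AttributeError: 'float' object has no attribute 'round'
```

```bash
sed -i "s/s\['opening'\].round(3)/round(s['opening'],3)/" h.py
python3 - <<'E'
from h import *
Q=key('side')[0]; print(np.percentile(Q[:,2],[2,98]))
E
```

```text
side 125 ctr [ 422.9 -348.7  122.2] [ 406. -358.   95.] [ 453. -337.  148.] tcp [ 432.3 -344.4  124.5] op 0.138 F [-0.2  0.3 -1.1]
[ 99.06642999 146.62069681]
```

Call:
{"name": "apply_moves", "arguments": {
  "commands": [
    {"tx":0,"ty":-0.13,"tz":-0.04,"turn":0,"jaw":1},
    {"tx":0,"ty":-0.14,"tz":0.01,"turn":0,"jaw":1},
    {"tx":0,"ty":-0.14,"tz":0.02,"turn":0,"jaw":1},
    {"tx":0,"ty":-0.14,"tz":0.03,"turn":0,"jaw":1},
    {"tx":0,"ty":-0.14,"tz":0.04,"turn":0,"jaw":1},
    {"tx":0,"ty":-0.14,"tz":0.05,"turn":0,"jaw":1}
  ]
}}

```text
clock: 11.4
tool_pos: [407.8, -340.2, 122.0]
ee_rot: [3.141, 0.001, 1.378]
wrist_force: [3.0, -1.7, 2.8]
opening: 0.141
```

Run:
```python
from h import *
key('side','k1')
```

```text
side 113 ctr [ 408.1 -346.1  118.9] [ 384. -356.   94.] [ 438. -330.  150.] tcp [ 407.3 -339.9  121.6] op 0.137 F [ 3.4 -1.9  1.8]
```

View pics/k1.png

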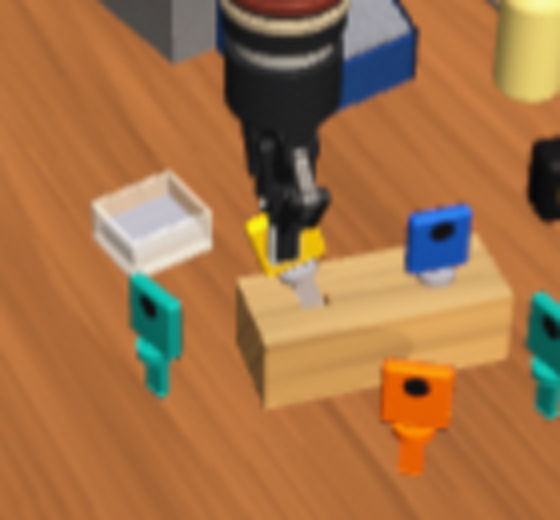

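The key, at crop (290,250), is pivoting in the grip with its blade in the slot, leaning about 20° so far. The pin box at (150,220) and the blue key are clear. I'll continue.

Call:
{"name": "apply_moves", "arguments": {
  "commands": [
    {"tx":0,"ty":-0.13,"tz":0.06,"turn":0,"jaw":1},
    {"tx":0,"ty":-0.13,"tz":0.06,"turn":0,"jaw":1},
    {"tx":0,"ty":-0.13,"tz":0.07,"turn":0,"jaw":1},
    {"tx":0,"ty":0,"tz":0,"turn":0,"jaw":1}
  ]
}}

```text
clock: 11.85
tool_pos: [395.9, -337.4, 115.5]
ee_rot: [-3.141, -0.0, 1.378]
wrist_force: [2.1, -1.2, 1.8]
opening: 0.137
```

```bash
cat >> h.py <<'E'
def tilt(cam='side',show=None,yaw_n=None):
    # lean of the yellow bow: fit rectangle (46x50) on its plane seen along jaw axis
    Q,(u,v),im,d,m=key(cam,show)
    s=robot.read_state();Rt=R.from_euler('xyz',s['ee_rot']).as_matrix()
    L=(Q-s['tool_pos'])@Rt   # tool coords: y, z(down)
    a=L[:,1:].astype(np.float32);r=cv2.minAreaRect(a);print('yz rect',np.round(r[0],1),np.round(r[1],1),round(r[2],1),'tool x med',np.median(L[:,0]).round(1))
    return Q
E
python3 - <<'E'
from h import *
tilt('side');tilt('top')
E
```

```text
side 99 ctr [ 401.3 -344.9  113.5] [ 373. -354.   88.] [ 430. -333.  146.] tcp [ 396.  -337.4  115.6] op 0.135 F [ 0.2 -1.1  1.2]
yz rect [ 4.3 -5.2] [61.2 44.5] 59.6 tool x med -6.2
  return _methods._mean(a, axis=axis, dtype=dtype,
  ret = um.true_divide(
h.py:33: RuntimeWarning: Mean of empty slice.
  print(cam,len(Q),'ctr',Q.mean(0).round(1),Q.min(0).round(),Q.max(0).round(),'tcp',s['tool_pos'].round(1),'op',round(s['opening'],3),'F',s['wrist_force'].round(1))
Traceback (most recent call last):
  File "h.py", line 39, in tilt
    Q,(u,v),im,d,m=key(cam,show)
                   ~~~^^^^^^^^^^
  File "h.py", line 33, in key
    print(cam,len(Q),'ctr',Q.mean(0).round(1),Q.min(0).round(),Q.max(0).round(),'tcp',s['tool_pos'].round(1),'op',round(s['opening'],3),'F',s['wrist_force'].round(1))
                                              ~~~~~^^^
ValueError: zero-size array to reduction operation minimum which has no identity
```

Call:
{"name": "apply_moves", "arguments": {
  "commands": [
    {"tx":0,"ty":-0.2,"tz":-0.35,"turn":0,"jaw":1},
    {"tx":0,"ty":-0.2,"tz":-0.5,"turn":0,"jaw":1},
    {"tx":0,"ty":0,"tz":-0.8,"turn":0,"jaw":1},
    {"tx":0,"ty":0,"tz":-0.8,"turn":0,"jaw":1},
    {"tx":0,"ty":0,"tz":-0.6,"turn":0,"jaw":1},
    {"tx":0,"ty":0,"tz":0,"turn":-0.5,"jaw":1},
    {"tx":0,"ty":0,"tz":0,"turn":-1,"jaw":1},
    {"tx":0,"ty":0,"tz":0,"turn":-1,"jaw":1},
    {"tx":0,"ty":0,"tz":0,"turn":-1,"jaw":1},
    {"tx":0,"ty":0,"tz":0,"turn":-1,"jaw":1},
    {"tx":0,"ty":0,"tz":0,"turn":-1,"jaw":1},
    {"tx":0,"ty":0,"tz":0,"turn":-1,"jaw":1}
  ]
}}

```text
clock: 13.15
tool_pos: [384.0, -335.0, 208.3]
ee_rot: [-3.141, -0.001, 1.901]
wrist_force: [0.5, 0.3, -1.8]
opening: 0.135
```

Call:
{"name": "apply_moves", "arguments": {
  "commands": [
    {"tx":0,"ty":0,"tz":0,"turn":-1,"jaw":1},
    {"tx":0,"ty":0,"tz":0,"turn":-1,"jaw":1},
    {"tx":0,"ty":0,"tz":0,"turn":-1,"jaw":1},
    {"tx":0,"ty":0,"tz":0,"turn":-1,"jaw":1},
    {"tx":0,"ty":0,"tz":0,"turn":-1,"jaw":1},
    {"tx":0,"ty":0,"tz":0,"turn":-1,"jaw":1},
    {"tx":0,"ty":0,"tz":0,"turn":-1,"jaw":1},
    {"tx":0,"ty":0,"tz":0,"turn":-1,"jaw":1},
    {"tx":0,"ty":0,"tz":0,"turn":-1,"jaw":1},
    {"tx":0,"ty":0,"tz":0,"turn":-1,"jaw":1},
    {"tx":0,"ty":0,"tz":0,"turn":-1,"jaw":1},
    {"tx":0,"ty":0,"tz":0,"turn":-1,"jaw":1}
  ]
}}

```text
clock: 14.35
tool_pos: [384.0, -335.1, 208.3]
ee_rot: [-3.142, -0.001, 2.861]
wrist_force: [0.9, 0.6, -2.1]
opening: 0.137
```

Call:
{"name": "apply_moves", "arguments": {
  "commands": [
    {"tx":0,"ty":0,"tz":0,"turn":-1,"jaw":1},
    {"tx":0,"ty":0,"tz":0,"turn":-1,"jaw":1},
    {"tx":0,"ty":0,"tz":0,"turn":-1,"jaw":1},
    {"tx":0,"ty":0,"tz":0,"turn":-1,"jaw":1},
    {"tx":0,"ty":0,"tz":0,"turn":-1,"jaw":1},
    {"tx":0,"ty":0,"tz":0,"turn":0,"jaw":1}
  ]
}}

```text
clock: 14.95
tool_pos: [384.1, -335.1, 208.2]
ee_rot: [3.141, -0.001, -3.024]
wrist_force: [0.1, -0.1, -1.0]
opening: 0.137
```

Run:
```python
from h import *
m=np.array([614.4,-34.6,98]);b=.14
z=np.array([.5*np.sin(b),-.5*np.cos(b),.866])
print(z, 'final tcp', m+z*41-[0,0,5])
plan(m+z*(41+70)-[0,0,5],np.pi+b)
```

```text
[ 0.06977156 -0.495108    0.866     ] final tcp [617.26063385 -54.89942792 128.506     ]
t 14.95 pos [ 384.1 -335.1  208.2] rpy [ 3.141e+00 -1.000e-03 -3.024e+00] F [ 0.1 -0.1 -1. ] op 0.137
tool d mm [-265.1  216.    18.9] full-scale total [-8.838  7.2    0.631] rows 9 each [-0.982  0.8    0.07 ]
turn total units -0.28
```

Call:
{"name": "apply_moves", "arguments": {
  "commands": [
    {"tx":0,"ty":0,"tz":0,"turn":-0.28,"jaw":1},
    {"tx":-0.98,"ty":0.8,"tz":0,"turn":0,"jaw":1},
    {"tx":-0.98,"ty":0.8,"tz":0,"turn":0,"jaw":1},
    {"tx":-0.98,"ty":0.8,"tz":0,"turn":0,"jaw":1},
    {"tx":-0.98,"ty":0.8,"tz":0,"turn":0,"jaw":1},
    {"tx":-0.98,"ty":0.8,"tz":0,"turn":0,"jaw":1},
    {"tx":-0.98,"ty":0.8,"tz":0,"turn":0,"jaw":1},
    {"tx":-0.98,"ty":0.8,"tz":0,"turn":0,"jaw":1},
    {"tx":-0.98,"ty":0.7,"tz":0,"turn":0,"jaw":1},
    {"tx":-0.9,"ty":0.5,"tz":0,"turn":0,"jaw":1},
    {"tx":0,"ty":0,"tz":0,"turn":0,"jaw":1}
  ]
}}

```text
clock: 16.05
tool_pos: [617.8, -94.5, 207.0]
ee_rot: [3.141, -0.0, -3.001]
wrist_force: [-0.8, -0.7, -1.1]
opening: 0.136
```

Run:
```python
from h import *
ims=[]
for c in ['side','wrist']:
    im,d=robot.read_camera(c); np.savez('f_'+c,im=im,d=d);m=robot.camera_model(c)
    np.savez('fm_'+c,**{k:np.array(v) for k,v in m.items()})
    for n in ['yellow_key','yellow_key_seat','switch_mouth']:
        print(c,n,[(round(r['score'],2),np.round(r['position'],1).tolist()) for r in robot.mark_of(c,n)])
    ims.append(im)
a=cv2.resize(ims[0][110:270,260:420],(480,480),interpolation=cv2.INTER_CUBIC)
b=cv2.resize(ims[1],(320,200));b=np.vstack([b,np.zeros((280,320,3),'u1')])
save('pre',np.hstack([a,b]))
tilt('side')
plan([617,-55,128])
```

```text
side yellow_key [(0.89, [438.1, -465.0, 1.2]), (0.59, [322.0, -324.6, 3.6]), (0.58, [555.5, -466.8, -1.6]), (0.46, [607.3, -56.2, 141.1])]
side yellow_key_seat [(0.72, [552.3, -462.4, 38.9]), (0.59, [441.4, -468.2, 38.5]), (0.56, [325.4, -324.1, 44.3]), (0.43, [611.8, -72.3, 179.7])]
side switch_mouth [(0.73, [612.4, -32.2, 99.3]), (0.58, [611.0, -54.7, 143.4])]
wrist yellow_key [(0.86, [614.4, -54.4, 146.4])]
wrist yellow_key_seat []
wrist switch_mouth []
side 56 ctr [ 615.  -110.7  212.3] [ 602. -130.  182.] [626. -73. 233.] tcp [615.9 -97.6 207.8] op 0.136 F [-1.  -0.4 -0.5]
yz rect [-3.5 -2.7] [45.9 38.3] 55.0 tool x med 4.2
t 16.5 pos [615.9 -97.6 207.8] rpy [-3.141  0.    -3.004] F [-1.  -0.4 -0.5] op 0.136
tool d mm [-6.9 42.1 79.7] full-scale total [-0.231  1.403  2.658] rows 3 each [-0.077  0.468  0.886]
```

View pics/pre.png

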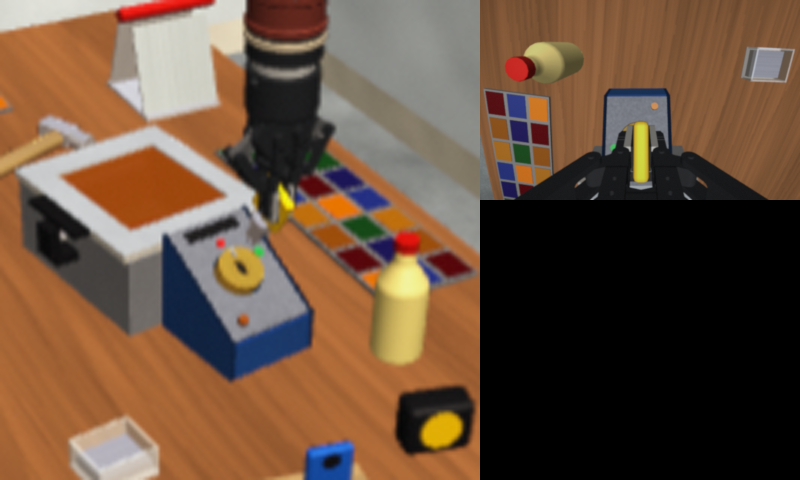

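Side crop: the key tip hovers above the barrel (240,268), with the blade pointing at the slot. I'll refine the mouth position from the earlier wrist picture, which saw the barrel at about (578,338).

Run:
```python
from h import *
# wrist pose of e_wrist: tool pose then vs now -> move the camera with the tool
z=np.load('e_wrist.npz');s=robot.read_state();m=robot.camera_model('wrist')
def T(p,e):
    t=np.eye(4);t[:3,:3]=R.from_euler('xyz',e).as_matrix();t[:3,3]=p;return t
X=np.linalg.inv(T(s['tool_pos'],s['ee_rot']))@np.array(m['world_from_camera'])
m=dict(m);m['world_from_camera']=T([442.6,-239.6,210.5],[3.142,0,1.41])@X
hsv=cv2.cvtColor(z['im'],cv2.COLOR_RGB2HSV)
P,u,v=pts(m,z['d'])
k=(np.linalg.norm(P-[614.4,-34.6,98],axis=1)<45)
h=hsv[v,u]
br=k&(h[:,0]>15)&(h[:,0]<30)&(h[:,1]>110)&(h[:,2]>70)
gy=k&(h[:,1]<60)&(h[:,2]>70)
def plane(Q):
    for _ in range(4):
        c=Q.mean(0);w=np.linalg.svd(Q-c,full_matrices=False)[2][2];w*=np.sign(w[2]);r=(Q-c)@w;Q=Q[abs(r)<2.]
    return c,w,Q
for nm,kk in (('brass',br),('grey',gy)):
    c,w,Q=plane(P[kk]);print(nm,kk.sum(),len(Q),c.round(1),w.round(3),'tilt',np.degrees(np.arccos(w[2])).round(1),'yaw',np.arctan2(w[0],-w[1]).round(3))
    if nm=='brass':
        b=.14;n=np.array([.5*np.sin(b),-.5*np.cos(b),.866]);ex=np.array([-.866*np.sin(b),.866*np.cos(b),.5]);ey=np.cross(n,ex)
        A=np.c_[(Q-c)@ex,(Q-c)@ey].astype(np.float32)
        cc,r=cv2.minEnclosingCircle(A);el=cv2.fitEllipse(cv2.convexHull(A));print('circ',cc,r,'ell',el)
        for q in (cc,el[0]): print('centre',(c+ex*q[0]+ey*q[1]).round(1))
        hl=k&(h[:,2]<60)&(np.linalg.norm(P-c,axis=1)<14)
        q=(P[hl]-c);print('slot px',hl.sum(),'proj',np.median(q@ex),np.median(q@ey))
        uu=(np.array([u[br].min(),v[br].min(),u[br].max(),v[br].max()]));print(uu)
        save('slot',z['im'],(max(0,uu[0]-15),uu[1]-15,min(640,uu[2]+40),uu[3]+15),4)
```

```text
brass 2761 1460 [616.2 -34.6  97.8] [ 0.017 -0.488  0.873] tilt 29.2 yaw 0.035
circ (1.7619152069091797, 4.0980730056762695) 26.844085693359375 ell ((1.726015329360962, 4.378374099731445), (52.64173889160156, 52.909786224365234), 175.9272003173828)
centre [611.9 -33.6  98.6]
centre [611.6 -33.7  98.6]
slot px 87 proj 1.3302102981303134 0.7455906346122789
[544 311 611 365]
grey 2372 2192 [599.6 -26.6  90. ] [ 0.07  -0.497  0.865] tilt 30.2 yaw 0.14
```

View pics/slot.png

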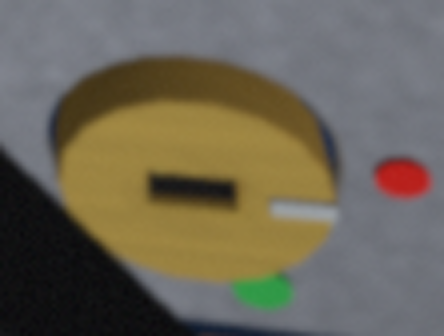

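The crop shows the slot centre at (193,191), which is full-image (577,344). The white mark at (305,210) points to the red dot.

Run:
```python
from h import *
s=robot.read_state();m=robot.camera_model('wrist')
def T(p,e):
    t=np.eye(4);t[:3,:3]=R.from_euler('xyz',e).as_matrix();t[:3,3]=p;return t
W=T([442.6,-239.6,210.5],[3.142,0,1.41])@np.linalg.inv(T(s['tool_pos'],s['ee_rot']))@np.array(m['world_from_camera'])
w=np.array([.07,-.497,.865]);w/=np.linalg.norm(w);p0=np.array([599.6,-26.6,90])+12*w
q=[]
for px in ([193,191],[150,187],[237,196],[270,208],[338,212]):
    uv=np.array(px)/4+[529,296]
    d=cv2.undistortPoints(uv.reshape(1,1,2),np.array(m['K']),np.array([m['k1'],0,0,0,0.])).ravel()
    r=W[:3,:3]@np.r_[d,1];o=W[:3,3];q.append(o+r*(((p0-o)@w)/(r@w)));print(q[-1].round(1))
sl=q[2]-q[1];print('slot len',np.linalg.norm(sl),'yaw from +y',np.arctan2(-sl[0],sl[1]));sl=q[4]-q[0];print(np.arctan2(-sl[0],sl[1]))
mo=q[0]
for dist in (60,41): plan(mo+w*dist-[0,0,5],np.pi+.14)
print(mo+w*81,-w)
```

```text
[612.4 -33.4  98.9]
[613.5 -40.5  94.8]
[611.7 -26.3 103.1]
[613.5 -20.7 106.1]
[611.3 -10.2 112.3]
slot len 16.614854044447153 yaw from +y 0.1263038884513427
0.047275494566591296
t 16.5 pos [615.9 -97.6 207.8] rpy [-3.141  0.    -3.004] F [-1.  -0.4 -0.5] op 0.136
tool d mm [-5.4 34.  61.9] full-scale total [-0.181  1.133  2.064] rows 3 each [-0.06   0.378  0.688]
turn total units -0.03
t 16.5 pos [615.9 -97.6 207.8] rpy [-3.141  0.    -3.004] F [-1.  -0.4 -0.5] op 0.136
tool d mm [-5.4 43.5 78.4] full-scale total [-0.18   1.451  2.612] rows 3 each [-0.06   0.484  0.871]
turn total units -0.03
[618.09363926 -73.66197412 168.98482648] [-0.06999531  0.4969667  -0.86494205]
```

Call:
{"name": "apply_moves", "arguments": {
  "commands": [
    {"tx":-0.1,"ty":0.22,"tz":0.44,"turn":0,"jaw":1},
    {"tx":-0.1,"ty":0.22,"tz":0.44,"turn":0,"jaw":1},
    {"tx":0,"ty":0.22,"tz":0.44,"turn":0,"jaw":1},
    {"tx":0,"ty":0,"tz":0,"turn":0,"jaw":1},
    {"tx":0,"ty":0,"tz":0,"turn":0,"jaw":1}
  ]
}}

```text
clock: 17.0
tool_pos: [619.0, -76.0, 167.2]
ee_rot: [3.141, -0.001, -3.002]
wrist_force: [-0.0, 0.6, -1.2]
opening: 0.134
```

Run:
```python
from h import *
ims=[]
mo=np.array([613,-33.8,98.6]);w=np.array([.07,-.497,.865])
plan(mo+w*86-[0,0,5])
for c in ['side','wrist']:
    im,d=robot.read_camera(c)
    for n in ['yellow_key','yellow_key_seat','switch_mouth']:
        print(c,n,[(round(r['score'],2),np.round(r['position'],1).tolist()) for r in robot.mark_of(c,n) if r['position'][1]>-200])
    ims.append(im)
a=cv2.resize(ims[0][160:230,300:370],(480,480),interpolation=cv2.INTER_CUBIC)
b=cv2.resize(ims[1][160:400,240:400],(320,480));
save('pre2',np.hstack([a,b]))
```

```text
t 17.0 pos [619.  -76.  167.2] rpy [ 3.141e+00 -1.000e-03 -3.002e+00] F [-0.   0.6 -1.2] op 0.134
tool d mm [ 0.  -0.5 -0.8] full-scale total [ 0.001 -0.017 -0.028] rows 1 each [ 0.001 -0.017 -0.028]
side yellow_key [(0.7, [610.2, -33.6, 102.5]), (0.17, [579.7, 161.1, -1.3])]
side yellow_key_seat [(0.66, [612.7, -54.8, 138.1])]
side switch_mouth [(0.45, [615.6, -32.5, 99.3])]
wrist yellow_key [(0.66, [617.7, -34.7, 107.3])]
wrist yellow_key_seat []
wrist switch_mouth []
```

View pics/pre2.png

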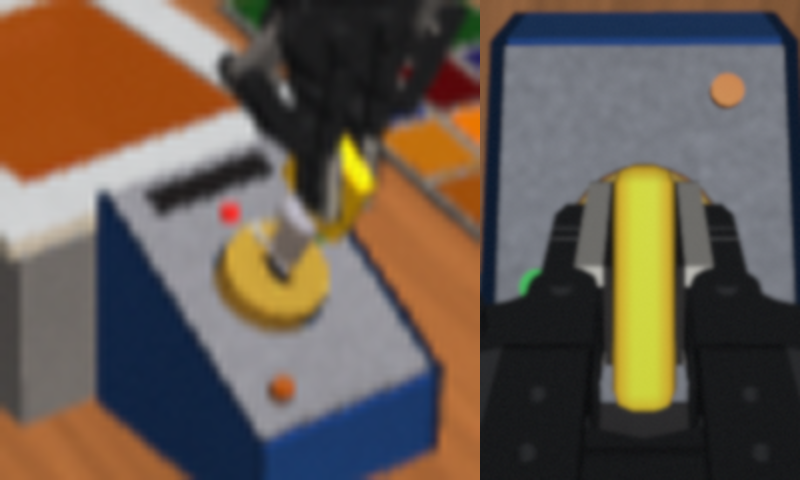

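The blade points straight at the slot (crop 275,260), and in the wrist view the bow is centred over the barrel. I'll insert along the slot axis.

Call:
{"name": "apply_moves", "arguments": {
  "commands": [
    {"tx":0,"ty":0.08,"tz":0.14,"turn":0,"jaw":1},
    {"tx":0,"ty":0.08,"tz":0.14,"turn":0,"jaw":1},
    {"tx":0,"ty":0.08,"tz":0.14,"turn":0,"jaw":1},
    {"tx":0,"ty":0,"tz":0,"turn":0,"jaw":1}
  ]
}}

```text
clock: 17.8
tool_pos: [618.1, -69.3, 154.3]
ee_rot: [-3.142, -0.001, -3.003]
wrist_force: [0.6, -2.0, -4.0]
opening: 0.136
```

Run:
```python
from h import *
mo=np.array([613,-33.8,98.6]);w=np.array([.07,-.497,.865])
plan(mo+w*41-[0,0,5]);print((robot.read_state()['tool_pos']+[0,0,5]-mo)@w-81)
```

```text
t 17.8 pos [618.1 -69.3 154.3] rpy [-3.142e+00 -1.000e-03 -3.003e+00] F [ 0.6 -2.  -4. ] op 0.136
tool d mm [ 0.1 15.3 25.2] full-scale total [0.002 0.509 0.84 ] rows 1 each [0.002 0.509 0.84 ]
-10.528080307263025
```

Call:
{"name": "apply_moves", "arguments": {
  "commands": [
    {"tx":0,"ty":0.08,"tz":0.14,"turn":0,"jaw":1},
    {"tx":0,"ty":0.08,"tz":0.14,"turn":0,"jaw":1},
    {"tx":0,"ty":0.08,"tz":0.14,"turn":0,"jaw":1},
    {"tx":0,"ty":0,"tz":0,"turn":0,"jaw":1}
  ]
}}

```text
clock: 18.2
tool_pos: [617.3, -62.2, 141.9]
ee_rot: [-3.141, -0.0, -3.003]
wrist_force: [1.5, -2.7, -4.8]
opening: 0.139
```

Call:
{"name": "apply_moves", "arguments": {
  "commands": [
    {"tx":0,"ty":0.09,"tz":0.14,"turn":0,"jaw":1},
    {"tx":0,"ty":0.09,"tz":0.14,"turn":0,"jaw":1},
    {"tx":0,"ty":0.08,"tz":0.13,"turn":0,"jaw":1},
    {"tx":0,"ty":0,"tz":0,"turn":0,"jaw":1}
  ]
}}

```text
clock: 18.6
tool_pos: [616.4, -54.8, 129.9]
ee_rot: [-3.141, 0.0, -3.003]
wrist_force: [1.8, -5.4, -3.1]
opening: 0.133
```

Run:
```python
from h import *
mo=np.array([613,-33.8,98.6]);w=np.array([.07,-.497,.865])
plan(mo+w*41-[0,0,5]);print((robot.read_state()['tool_pos']+[0,0,5]-mo)@w-81)
```

```text
t 18.6 pos [616.4 -54.8 129.9] rpy [-3.141  0.    -3.003] F [ 1.8 -5.4 -3.1] op 0.133
tool d mm [0.4 0.7 0.8] full-scale total [0.015 0.024 0.028] rows 1 each [0.015 0.024 0.028]
-38.90831147238601
```

Call:
{"name": "apply_moves", "arguments": {
  "commands": [
    {"tx":0,"ty":0.04,"tz":0.06,"turn":0,"jaw":1},
    {"tx":0,"ty":0.03,"tz":0.05,"turn":0,"jaw":1},
    {"tx":0,"ty":0,"tz":0,"turn":0,"jaw":1}
  ]
}}

```text
clock: 18.9
tool_pos: [616.6, -54.4, 129.2]
ee_rot: [-3.137, 0.001, -3.004]
wrist_force: [-2.9, -12.3, 10.5]
opening: 0.138
```

Call:
{"name": "apply_moves", "arguments": {
  "commands": [
    {"tx":0,"ty":0.03,"tz":0.06,"turn":0,"jaw":1},
    {"tx":0,"ty":0,"tz":0,"turn":0,"jaw":1}
  ]
}}

```text
clock: 19.1
tool_pos: [616.9, -54.4, 129.1]
ee_rot: [-3.135, 0.003, -3.004]
wrist_force: [-7.1, -14.7, 19.7]
opening: 0.137
```

Seated: the motion stopped at about 39.7 mm in and the axial force rose. I'll release, lift clear, and look.

Call:
{"name": "apply_moves", "arguments": {
  "commands": [
    {"tx":0,"ty":-0.06,"tz":-0.1,"turn":0,"jaw":1},
    {"tx":0,"ty":0,"tz":0,"turn":0,"jaw":0.3},
    {"tx":0,"ty":0,"tz":0,"turn":0,"jaw":0.3},
    {"tx":0,"ty":0,"tz":0,"turn":0,"jaw":0.3},
    {"tx":0,"ty":0,"tz":0,"turn":0,"jaw":0.3},
    {"tx":0,"ty":-0.3,"tz":-0.6,"turn":0,"jaw":0.3},
    {"tx":0,"ty":-0.3,"tz":-0.8,"turn":0,"jaw":0.3},
    {"tx":0,"ty":0,"tz":-0.8,"turn":0,"jaw":0.3},
    {"tx":0,"ty":0,"tz":0,"turn":0,"jaw":0.3}
  ]
}}

```text
clock: 20.0
tool_pos: [620.2, -71.8, 198.1]
ee_rot: [-3.14, 0.005, -3.003]
wrist_force: [0.7, -0.1, 0.3]
opening: 0.699
```

Run:
```python
from h import *
mo=np.array([613,-33.8,98.6])
for c in ['side','wrist']:
    im,d=robot.read_camera(c)
    for n in ['yellow_key','yellow_key_seat','lid_press']:
        print(c,n,[(round(r['score'],2),np.round(r['position'],1).tolist()) for r in robot.mark_of(c,n) if r['position'][1]>-200])
    if c=='side': a=cv2.resize(im[150:240,290:380],(480,480),interpolation=cv2.INTER_CUBIC)
    else: b=cv2.resize(im[100:400,220:420],(320,480))
save('ins',np.hstack([a,b]))
b=.14;bx=np.array([np.cos(b),np.sin(b),0]);by=np.array([-np.sin(b),np.cos(b),0])
t=mo-bx*45+by*9;t[2]=140;print(t);plan([t[0],t[1],200]);
```

```text
side yellow_key [(0.5, [501.3, 149.1, 112.0]), (0.44, [607.8, -13.6, 61.8])]
side yellow_key_seat [(0.44, [614.0, -35.5, 97.6])]
side lid_press [(0.58, [501.4, 148.2, 110.3])]
wrist yellow_key [(0.69, [615.1, -11.3, 67.8])]
wrist yellow_key_seat [(0.88, [612.3, -33.9, 102.6])]
wrist lid_press []
[567.18439214 -31.16749619 140.        ]
t 20.4 pos [618.3 -71.  193.4] rpy [ 3.141e+00 -1.000e-03 -3.003e+00] F [ 0.3 -0.2 -0.6] op 0.697
tool d mm [45.1 46.5 -6.5] full-scale total [ 1.503  1.55  -0.218] rows 2 each [ 0.751  0.775 -0.109]
```

View pics/ins.png

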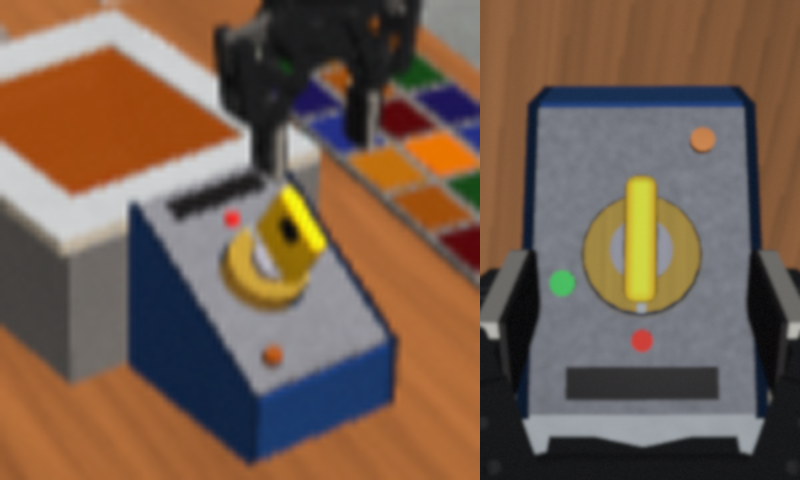

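The key is fully home: its shoulder sits on the barrel, the bow is at crop (285,235), and the white mark is still at the red dot. Next I'll push the upslope half of the bow away from the front with closed fingers.

Call:
{"name": "apply_moves", "arguments": {
  "commands": [
    {"tx":0.75,"ty":0.77,"tz":0,"turn":0,"jaw":1},
    {"tx":0.75,"ty":0.77,"tz":0,"turn":0,"jaw":1},
    {"tx":0,"ty":0,"tz":0,"turn":0,"jaw":1},
    {"tx":0,"ty":0,"tz":0.9,"turn":0,"jaw":1},
    {"tx":0,"ty":0,"tz":0.9,"turn":0,"jaw":1},
    {"tx":0,"ty":0,"tz":0,"turn":0,"jaw":1}
  ]
}}

```text
clock: 21.0
tool_pos: [565.8, -31.3, 136.4]
ee_rot: [3.139, -0.005, -3.003]
wrist_force: [-0.6, 1.2, 0.7]
opening: 0.003
```

Run:
```python
from h import *
plan([567.2,-31.2,140])
```

```text
t 21.0 pos [565.8 -31.3 136.4] rpy [ 3.139 -0.005 -3.003] F [-0.6  1.2  0.7] op 0.003
tool d mm [-1.4 -0.1 -3.6] full-scale total [-0.047 -0.005 -0.119] rows 1 each [-0.047 -0.005 -0.119]
```

Call:
{"name": "apply_moves", "arguments": {
  "commands": [
    {"tx":-0.25,"ty":0,"tz":-0.1,"turn":0,"jaw":1},
    {"tx":-0.25,"ty":0,"tz":0,"turn":0,"jaw":1},
    {"tx":-0.2,"ty":0,"tz":0,"turn":0,"jaw":1},
    {"tx":0,"ty":0,"tz":0,"turn":0,"jaw":1}
  ]
}}

```text
clock: 21.4
tool_pos: [589.9, -28.9, 144.2]
ee_rot: [-3.141, 0.002, -3.002]
wrist_force: [-0.1, -0.5, -0.4]
opening: 0.003
```

Call:
{"name": "apply_moves", "arguments": {
  "commands": [
    {"tx":-0.15,"ty":0,"tz":0,"turn":0,"jaw":1},
    {"tx":-0.15,"ty":0,"tz":0,"turn":0,"jaw":1},
    {"tx":0,"ty":0,"tz":0,"turn":0,"jaw":1}
  ]
}}

```text
clock: 21.7
tool_pos: [597.8, -27.4, 143.3]
ee_rot: [3.141, 0.0, -3.003]
wrist_force: [-0.5, 0.1, 1.0]
opening: 0.003
```

Call:
{"name": "apply_moves", "arguments": {
  "commands": [
    {"tx":-0.13,"ty":0,"tz":0.05,"turn":0,"jaw":1},
    {"tx":-0.13,"ty":0,"tz":0.03,"turn":0,"jaw":1},
    {"tx":0,"ty":0,"tz":0,"turn":0,"jaw":1}
  ]
}}

```text
clock: 22.0
tool_pos: [605.0, -25.8, 141.4]
ee_rot: [3.14, -0.001, -3.002]
wrist_force: [-5.7, 4.2, 7.5]
opening: -0.001
```

Call:
{"name": "apply_moves", "arguments": {
  "commands": [
    {"tx":-0.13,"ty":0,"tz":0,"turn":0,"jaw":1},
    {"tx":-0.13,"ty":0,"tz":0,"turn":0,"jaw":1},
    {"tx":0,"ty":0,"tz":0,"turn":0,"jaw":1}
  ]
}}

```text
clock: 22.3
tool_pos: [612.2, -25.1, 140.8]
ee_rot: [3.141, -0.002, -3.003]
wrist_force: [-5.9, 1.6, 3.7]
opening: 0.002
```

```bash
cat > ang.py <<'E'
from h import *
# bow direction about slot axis from yellow points (both cameras)
mo=np.array([613,-33.8,98.6]);b=.14;w=np.array([.5*np.sin(b),-.5*np.cos(b),.866]);ex=np.array([-.866*np.sin(b),.866*np.cos(b),.5]);ey=np.array([np.cos(b),np.sin(b),0])
for c in ('side','wrist','top'):
    im,d=robot.read_camera(c);m=robot.camera_model(c);hsv=cv2.cvtColor(im,cv2.COLOR_RGB2HSV)
    mk=((hsv[...,0]>=24)&(hsv[...,0]<=34)&(hsv[...,1]>170)&(hsv[...,2]>60))
    P,u,v=pts(m,d,mk);q=P-mo;h=q@w;k=(h>15)&(h<75)&(np.hypot(q@ex,q@ey)<35);
    if k.sum()<15: print(c,k.sum());continue
    A=np.c_[q[k]@ex,q[k]@ey];cc=A.mean(0);t=np.linalg.svd(A-cc,full_matrices=False)[2][0];t*=np.sign(t[0])
    r=cv2.minAreaRect(A.astype(np.float32))
    print(c,k.sum(),'ctr',cc.round(1),'hmax',np.percentile(h[k],97).round(1),'angle',np.arctan2(t[1],t[0]).round(2),'rect',np.round(r[1],1),round(r[2],1))
s=robot.read_state();print(round(s['clock'],2),s['tool_pos'].round(1),s['wrist_force'].round(1),'depth',((s['tool_pos']-mo)@ey).round(1),'yoff',((s['tool_pos']-mo)@np.array([-np.sin(b),np.cos(b),0])).round(1))
E
python3 ang.py
```

```text
side 38 ctr [-6.5 -0. ] hmax 62.2 angle 0.6 rect [37.5 10.5] 35.7
wrist 2873 ctr [-3.6  1.7] hmax 59.9 angle 0.62 rect [44.4 10.9] 35.1Traceback (most recent call last):
  File "ang.py", line 7, in <module>
    P,u,v=pts(m,d,mk);q=P-mo;h=q@w;k=(h>15)&(h<75)&(np.hypot(q@ex,q@ey)<35);
          ~~~^^^^^^^^
  File "h.py", line 13, in pts
    d=cv2.undistortPoints(np.stack([u,v],1).astype(float)[:,None],K,np.array([m['k1'],0,0,0,0.]))[:,0]
      ~~~~~~~~~~~~~~~~~~~^^^^^^^^^^^^^^^^^^^^^^^^^^^^^^^^^^^^^^^^^^^^^^^^^^^^^^^^^^^^^^^^^^^^^^^^
cv2.error: OpenCV(4.12.0) /io/opencv/modules/calib3d/src/undistort.dispatch.cpp:347: error: (-215:Assertion failed) CV_IS_MAT(_src) && CV_IS_MAT(_dst) && (_src->rows == 1 || _src->cols == 1) && (_dst->rows == 1 || _dst->cols == 1) && _src->cols + _src->rows - 1 == _dst->rows + _dst->cols - 1 && (CV_MAT_TYPE(_src->type) == CV_32FC2 || CV_MAT_TYPE(_src->type) == CV_64FC2) && (CV_MAT_TYPE(_dst->type) == CV_32FC2 || CV_MAT_TYPE(_dst->type) == CV_64FC2) in function 'cvUndistortPointsInternal'
```

The switch has turned 0.62 rad with light force and the key is still home, so I'll continue.

Call:
{"name": "apply_moves", "arguments": {
  "commands": [
    {"tx":-0.12,"ty":0,"tz":0,"turn":0,"jaw":1},
    {"tx":-0.12,"ty":0,"tz":0,"turn":0,"jaw":1},
    {"tx":0,"ty":0,"tz":0,"turn":0,"jaw":1}
  ]
}}

```text
clock: 22.75
tool_pos: [619.1, -24.0, 140.0]
ee_rot: [3.141, -0.003, -3.003]
wrist_force: [-5.6, 1.1, 0.5]
opening: 0.001
```

```bash
sed -i "s/,'top')/)/" ang.py; python3 ang.py
```

```text
side 38 ctr [-4.  -0.4] hmax 63.2 angle 0.96 rect [45.2 10.2] 54.8
wrist 3164 ctr [0.1 2.7] hmax 59.9 angle 0.99 rect [44.5 11. ] 57.0
22.85 [619.2 -24.1 140.1] [-4.1  1.4 -0.2] depth 7.5 yoff 8.7
```

Call:
{"name": "apply_moves", "arguments": {
  "commands": [
    {"tx":-0.12,"ty":0,"tz":0,"turn":0,"jaw":1},
    {"tx":-0.12,"ty":0,"tz":0,"turn":0,"jaw":1},
    {"tx":0,"ty":0,"tz":0,"turn":0,"jaw":1}
  ]
}}

```text
clock: 23.15
tool_pos: [627.5, -23.2, 140.7]
ee_rot: [3.141, 0.0, -3.003]
wrist_force: [-1.5, 1.8, 0.1]
opening: 0.002
```

```bash
python3 ang.py
```

```text
side 38 ctr [-4.9  0.5] hmax 62.4 angle 1.03 rect [52.1 10.7] 59.0
wrist 2948 ctr [-2.8  1.5] hmax 59.9 angle 1.06 rect [44.3 11. ] 60.2
23.25 [627.3 -23.3 140.8] [-0.5  1.8 -0.5] depth 15.7 yoff 8.4
```

The angle is 1.06 rad and the contact is slipping off the bow's edge. I'll back off, shift 6 mm towards the axis, and push again to the stop.

Call:
{"name": "apply_moves", "arguments": {
  "commands": [
    {"tx":0.45,"ty":0,"tz":0,"turn":0,"jaw":1},
    {"tx":0.45,"ty":0,"tz":0,"turn":0,"jaw":1},
    {"tx":0,"ty":-0.2,"tz":0,"turn":0,"jaw":1},
    {"tx":-0.2,"ty":0,"tz":0,"turn":0,"jaw":1},
    {"tx":-0.15,"ty":0,"tz":0,"turn":0,"jaw":1},
    {"tx":-0.1,"ty":0,"tz":0,"turn":0,"jaw":1},
    {"tx":0,"ty":0,"tz":0,"turn":0,"jaw":1}
  ]
}}

```text
clock: 23.95
tool_pos: [615.1, -31.0, 140.7]
ee_rot: [3.141, -0.0, -3.002]
wrist_force: [-1.3, -0.4, 0.5]
opening: -0.003
```

```bash
python3 ang.py
```

```text
side 36 ctr [-7.7 -3.6] hmax 63.4 angle 0.99 rect [41.1 11. ] 57.2
wrist 2868 ctr [-3.8 -0.3] hmax 60.1 angle 1.05 rect [44.3 11. ] 59.5
24.05 [614.8 -31.1 140.8] [0.  0.1 0.7] depth 2.2 yoff 2.5
```

Call:
{"name": "apply_moves", "arguments": {
  "commands": [
    {"tx":-0.12,"ty":0,"tz":0,"turn":0,"jaw":1},
    {"tx":-0.12,"ty":0,"tz":0,"turn":0,"jaw":1},
    {"tx":0,"ty":0,"tz":0,"turn":0,"jaw":1}
  ]
}}

```text
clock: 24.35
tool_pos: [620.9, -29.5, 140.3]
ee_rot: [3.14, -0.002, -3.002]
wrist_force: [-5.0, 2.5, 1.1]
opening: 0.001
```

```bash
python3 ang.py
```

```text
side 38 ctr [-3.7  2.4] hmax 61.0 angle 1.11 rect [44.8 13.7] 60.8
wrist 3023 ctr [-0.8  4.1] hmax 60.3 angle 1.22 rect [44. 11.] 69.4
24.45 [620.9 -29.6 140.3] [-4.2  1.8  1.2] depth 8.4 yoff 3.1
```

Call:
{"name": "apply_moves", "arguments": {
  "commands": [
    {"tx":-0.1,"ty":0,"tz":0,"turn":0,"jaw":1},
    {"tx":0,"ty":0,"tz":0,"turn":0,"jaw":1}
  ]
}}

```text
clock: 24.65
tool_pos: [624.1, -29.1, 140.4]
ee_rot: [3.14, -0.002, -3.002]
wrist_force: [-3.8, 2.4, 0.3]
opening: -0.002
```

Call:
{"name": "apply_moves", "arguments": {
  "commands": [
    {"tx":-0.1,"ty":0,"tz":0,"turn":0,"jaw":1},
    {"tx":0,"ty":0,"tz":0,"turn":0,"jaw":1}
  ]
}}

```text
clock: 24.85
tool_pos: [627.0, -28.6, 140.5]
ee_rot: [3.14, -0.002, -3.002]
wrist_force: [-5.6, 3.3, 1.3]
opening: 0.002
```

```bash
python3 ang.py
```

```text
side 36 ctr [-3.5  2.2] hmax 62.8 angle 1.26 rect [39.2 14.9] 66.3
wrist 3070 ctr [-0.8  4. ] hmax 60.2 angle 1.31 rect [43.4 11. ] 75.3
24.95 [626.9 -28.6 140.5] [-6.   2.8  1.5] depth 14.5 yoff 3.2
```

Call:
{"name": "apply_moves", "arguments": {
  "commands": [
    {"tx":-0.1,"ty":-0.03,"tz":0,"turn":0,"jaw":1},
    {"tx":0,"ty":0,"tz":0,"turn":0,"jaw":1}
  ]
}}

```text
clock: 25.15
tool_pos: [629.2, -28.5, 140.2]
ee_rot: [3.139, -0.004, -3.002]
wrist_force: [-9.6, 6.7, 4.5]
opening: 0.003
```

Call:
{"name": "apply_moves", "arguments": {
  "commands": [
    {"tx":-0.07,"ty":-0.03,"tz":0,"turn":0,"jaw":1},
    {"tx":0,"ty":0,"tz":0,"turn":0,"jaw":1},
    {"tx":0,"ty":0,"tz":0,"turn":0,"jaw":1}
  ]
}}

```text
clock: 25.45
tool_pos: [630.4, -28.5, 140.0]
ee_rot: [3.137, -0.005, -3.002]
wrist_force: [-13.6, 8.6, 4.9]
opening: -0.001
```

```bash
python3 ang.py
```

```text
side 32 ctr [-3.1  4.2] hmax 62.6 angle 1.2 rect [45.9 15. ] 69.2
wrist 3080 ctr [-1.2  5.4] hmax 60.4 angle 1.33 rect [43.3 11. ] 76.5
25.55 [630.4 -28.5 140. ] [-13.7   8.4   5.8] depth 17.9 yoff 2.8
```

The force is rising against the stop. I'll retreat and look.

Call:
{"name": "apply_moves", "arguments": {
  "commands": [
    {"tx":0.3,"ty":0,"tz":0,"turn":0,"jaw":1},
    {"tx":0.8,"ty":0,"tz":0,"turn":0,"jaw":1},
    {"tx":0.8,"ty":0,"tz":-0.5,"turn":0,"jaw":1},
    {"tx":0.8,"ty":0,"tz":-1,"turn":0,"jaw":1},
    {"tx":0,"ty":0,"tz":-1,"turn":0,"jaw":1},
    {"tx":0,"ty":-1,"tz":-0.5,"turn":0,"jaw":1},
    {"tx":0,"ty":-1,"tz":0,"turn":0,"jaw":1},
    {"tx":0,"ty":0,"tz":0,"turn":0,"jaw":1}
  ]
}}

```text
clock: 26.35
tool_pos: [561.9, -104.2, 231.5]
ee_rot: [-3.14, 0.002, -3.006]
wrist_force: [0.5, 0.3, -0.4]
opening: 0.0
```

```bash
python3 ang.py
python3 - <<'E'
from h import *
for c in ['side','wrist']:
    im,d=robot.read_camera(c)
    for n in ['yellow_key','yellow_key_seat','lid_press','blue_key']:
        print(c,n,[(round(r['score'],2),np.round(r['position'],1).tolist()) for r in robot.mark_of(c,n)][:3])
    if c=='side': a=cv2.resize(im[150:240,290:380],(480,480),interpolation=cv2.INTER_CUBIC)
    else: b=cv2.resize(im,(320,200));b=np.vstack([b,np.zeros((280,320,3),'u1')])
save('fin',np.hstack([a,b]))
E
```

```text
side 39 ctr [-7.  -3.5] hmax 63.1 angle 1.18 rect [42.7 12. ] 66.7
wrist 918 ctr [-2.5 -1.3] hmax 59.3 angle 1.21 rect [43.6 11.6] 69.2
26.45 [ 561.1 -101.5  230.7] [-0.4  1.  -0.9] depth -60.8 yoff -59.8
side yellow_key [(0.94, [439.1, -463.0, 4.0]), (0.64, [555.1, -466.2, 0.6]), (0.55, [605.7, -13.3, 65.6])]
side yellow_key_seat [(0.89, [549.8, -459.9, 39.7]), (0.72, [439.7, -465.3, 40.4]), (0.56, [325.7, -325.9, 41.6])]
side lid_press [(0.84, [500.6, 148.6, 114.4]), (0.3, [523.5, -362.9, 18.4])]
side blue_key [(0.7, [522.3, -363.9, 20.2])]
wrist yellow_key [(0.7, [616.8, -10.8, 68.1])]
wrist yellow_key_seat [(0.64, [612.3, -33.1, 101.9]), (0.19, [388.3, -177.5, 3.2])]
wrist lid_press []
wrist blue_key []
```

View pics/fin.png

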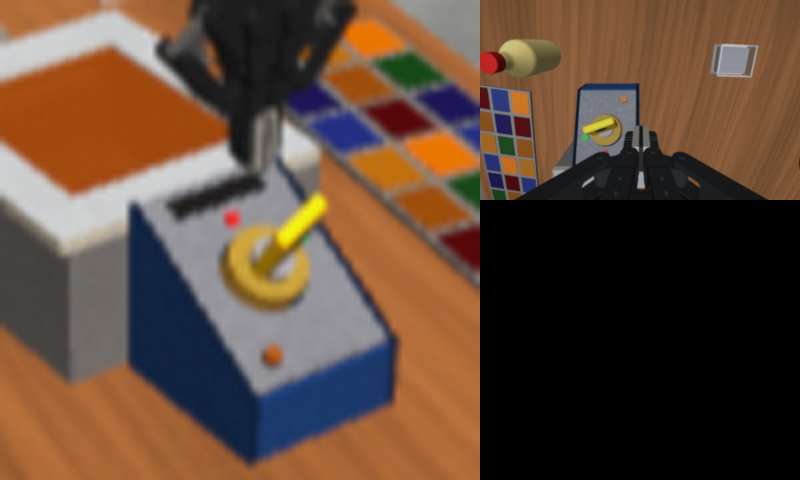

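The bow has turned to point at the green dot and the key is seated. I'll check the white mark and the lid numerically.

Run:
```python
from h import *
mo=np.array([612.8,-33.6,98.6]);b=.14;w=np.array([.5*np.sin(b),-.5*np.cos(b),.866]);ex=np.array([-.866*np.sin(b),.866*np.cos(b),.5]);ey=np.array([np.cos(b),np.sin(b),0])
for c in ('wrist','side','top'):
    im,d=robot.read_camera(c);m=robot.camera_model(c);hsv=cv2.cvtColor(im,cv2.COLOR_RGB2HSV)
    P,u,v=pts(m,d);q=P-mo;h=q@w;x=q@ex;y=q@ey;r=np.hypot(x,y);a=np.arctan2(y,x);H=hsv[v,u].astype(int)
    k=(abs(h)<4)&(r>16)&(r<25)&(H[:,1]<90)&(H[:,2]>110)
    print(c,'white',k.sum(),a[k].mean().round(2) if k.any() else '', r[k].mean().round(1) if k.any() else '')
    for nm,lo,hi in (('green',50,75),):
        g=(h<-6)&(h>-18)&(r<50)&(H[:,0]>lo)&(H[:,0]<hi)&(H[:,1]>100);print(nm,g.sum(),a[g].mean().round(2) if g.any() else '')
    if c!='wrist':
        xb=(P-[684,173,0])@ey;yb=(P-[684,173,0])@[-np.sin(b),np.cos(b),0]
        k=(xb<-10)&(xb>-195)&(abs(yb)<105)&(P[:,2]>90)&(P[:,2]<150)
        f=np.polyfit(-xb[k],P[k][:,2],1);print('lid slope',f[0].round(4),'z at hinge',f[1].round(1),k.sum())
```

```text
wrist white 0  
green 143 1.24
side white 0  
green 0 
lid slope 0.0083 z at hinge 107.1 1386
top white 8 1.34 21.5
green 3 1.27
lid slope 0.0003 z at hinge 109.1 3796
```

```bash
python3 -c "
from bench import robot
print(robot.close_job())"
```

```text
the job is handed in; nothing more can be done
None
```

I shut the lid past its catch, pushed the yellow key fully home in the switch, turned it clockwise to its stop and left it there. I handed the job in at about 27 s, with the arm clear of everything.

The tool could only point straight down. So I tilted the key 30° in the grip by levering its blade in its own stand slot, and turned the switch by pushing the bow with the closed fingers.

Last checks:
- **Lid:** its slope reads 0.000 rad in the top camera and 0.008 in the side camera, against a limit of 0.02.
- **Switch:** the key's bow sits at about 1.21 rad, and the green dot measures 1.24. It was pushed until the force rose at the stop.
- **Key depth:** the top of the bow is about 59 mm above the switch mouth, against 58 mm when fully home.
- **Blue key:** it measures within 3 mm of where it started.
- **Other bench items:** I did not re-measure these; in the pictures I viewed they look unmoved.

Two readings are weaker. The white mark is mostly hidden under the bow, so its top-camera value (1.34 rad from 8 pixels) is coarse. The key's alignment was not measured precisely; the slack in the slot should limit its lean to about 0.05 rad, inside the 0.08 limit.

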